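# Fetch the next sprocket from behind the gauges

## Robot

A 6-joint arm with a two-finger parallel gripper is mounted at the origin on the work surface. World frame = base frame: x ahead of the robot, y to its left, z up, the work surface at z = 0. Lengths are in m, angles in degrees, forces in N, time in s.
With the tool pointing down it reaches from about 0.25 to 0.725 m from the base axis. Payload 9.7 kg.
Tool frame: the origin (TCP) lies between the finger pads; the fingertips stand bot.tcp_to_tips ahead of it and the grasp point (between the pads) lies 11 mm behind it (bot.tcp_to_tips is the distance from the TCP to the fingertips, in m); z points along the fingers, y is the line along which they close (so a half turn about z gives the same grasp; the last joint's range is limited). The gripper opens to 85 mm and grips with 20 to 120 N. Pads are 22 mm wide; open, the fingers measure 114 mm over their backs; the gripper's body (76 mm by 85 mm) begins 54 mm behind the grasp point. The pads swing forward as they close: fully open they stand 13 mm farther back than shut.
Start: joints at [66.406, 4.979, 10.078, 95.1, 0, 90], TCP at [0.22, 0.504, 0.217] pointing down, gripper open.
Joint ranges: [-179.16, 179.16], [-48.56, 103.87], [-65.8, 70.77], [-126.05, 130.52], [-82.76, 87.17], [-180, 180]. Speed limits (degrees/s): [127.2, 127.2, 147.25, 180, 180, 180].

## Interface

Orientations are given as [roll, pitch, yaw] about the fixed x, y, z axes, in that order (R = Rz(yaw) Ry(pitch) Rx(roll)).
In Python, from workcell import bot gives the robot as it stands. The module is installed in compiled form; this text tells all that it offers.
- The arm moves only by the tool carry_out, never from a script. Its arguments are lists of equal length, an entry for each row: "linear": the shift along the world's x, y, z normalised to -1 to 1, where 1 is 2 cm, a list of three; "rotation": the turn, a rotation vector about the world's x, y, z normalised to -1 to 1, where 1 is 8 degrees, a list of three; "grip": the closure, from -1 (fully open) to 1 (shut). In form: {"linear": [[tx, ty, tz], ...], "rotation": [[rx, ry, rz], ...], "grip": [grip, ...]}. A call has 1 to 12 rows; each row shifts and turns the commanded pose from where the row before left it; what a row does not reach is not made up. A row lasts 1/10 s, in which the tool goes at most 50 mm and 8.59 degrees, less where a joint would pass 70% of its speed; a pose out of reach is approached as far as the arm can. A call with a number of a shift or a turn outside -1 to 1 is refused whole. A call with a gripper value outside its range is refused whole. The fingers move at their own pace and stop on an object; "grip_force" is the grip in N (left out, the last holds). Time passes only in rows, so rows that do not move let the fingers close. It gives the time, the measured TCP pose, the force, the opening and the grip force at its end, in the units of the state.
- bot.get_obs(): the state, without advancing time (a new reading comes with each control period).
- bot.camera(name): name is "scene" or "top"; returns the picture (420x560x3 uint8, blue, green, red); there is no depth.
- bot.camera_model(name): a dict with "fx", "fy", "cx", "cy" (pixels), "camera_from_world" (4x4, takes a point from world to camera coordinates). Camera axes: x right, y up, looking along -z (the intrinsics and any distortion apply to the point x, -y, -z); pixel columns grow to the right and rows downward; lengths in m; the calibration is good to about 2 mm. A picture is of the moment at which its call begins. camera_model takes no time and is no camera call.
- bot.job_done(): hands the job in; it is judged then, once.
The state is a dict: "time": time; "q": joint angles; "qd": joint speeds; "joint_efforts": joint torques, N m; "ee_pos": TCP position; "tcp_rot": TCP orientation; "wrist_force": force on the tool from outside, world axes, zero at the start; "torque": the same for the moment, N m; "opening": finger opening in m; "grasp_force": force on a finger pad.
Only numpy, scipy, OpenCV 4.12 (cv2) and the standard library are available. Lean on these libraries where they do the work, as an engineer would, in place of code of your own. Each camera call takes 0.05 s, during which the arm holds its last target. There are 200 camera calls.

## Task

First stand both gauges, the round column and the square block, in the grey side tray, then take the sprocket from behind them and lay it flat, hub up and centred, on the round rotary table on the granite plate. After that put each gauge back on its own rubber pad in the wooden tray, the column centred on the round pad and the block centred and squarely on the square pad. Keep the gauges upright, and leave the small spacer ring and the pin where they are.

Things in the scene. Friction and masses are not known exactly. Their poses are not given: they have to be found in the camera images.
- store: Shallow wooden tray, fixed, 170 (x) x 190 (y) mm, floor 6 mm thick, rim 12 mm high over its underside; origin at the centre of its underside, x (away from the robot at yaw 0) along its 170 mm. The two gauges stand on rubber pads in a row along its y at x = -18 mm, about 62 mm apart centre to centre; the sprocket lies behind them near x = +40 mm, y = 0.
- column: Round gauge: plain upright steel cylinder, 44 mm in diameter, 115 mm high, about 0.55 kg, with a dark hole in its top; origin at the centre of its underside, z up. It starts on the round pad, about 10 mm of clear space from the teeth of the sprocket.
- block: Square gauge: upright steel block, 38 x 38 mm, 100 mm high, about 0.55 kg, with dark round holes in its sides; origin at the centre of its underside, z up, x and y square to its sides. It starts on the square pad, about 6 mm of clear space from the teeth of the sprocket.
- sprocket: Steel chain sprocket lying flat, hub up: toothed disc 66 mm over the teeth and 8 mm thick, round hub 32 mm in diameter that rises from the disc to 30 mm over the underside, about 0.28 kg; origin at the centre of its underside, z up.
- pad_round: Round black rubber pad, fixed in the wooden tray, 56 mm in diameter, 2 mm thick: the column's place; origin at the centre of its underside, z up.
- pad_square: Square black rubber pad, fixed in the wooden tray, 48 x 48 mm, 2 mm thick: the block's place; origin at the centre of its underside, x and y along its sides.
- tray: Grey plastic side tray, fixed and empty, 190 (x) x 120 (y) mm, walls 4 mm thick and 18 mm high over its underside, floor 4 mm thick; origin at the centre of its underside. Room for both gauges side by side along its x, 90 mm apart.
- rotary: Fixed round rotary table of metal, 90 mm in diameter, 25 mm high, on a black granite plate 190 x 190 x 60 mm; origin at the centre of its underside (60 mm over the bench), z up, so its flat top is 25 mm over the origin.
- spacer: Bystander: small steel spacer ring, 26 mm outside, 10 mm high, lying in a near corner of the wooden tray; origin at the centre of its underside. Leave it there.
- pin: Bystander: small steel pin, 18 mm in diameter, 35 mm high, standing on a corner of the granite plate 85 to 145 mm from the rotary table's centre; origin at the centre of its underside. Leave it there.
Mind the look-alikes: they are no part of the job. What is shaped like the block but orange, pink or red is not meant.

How it is judged (in metres and radians):
On the way, in this order (a step that is already met when the one before it is completed fails the run):
1. both gauges stand in the side tray, released, the sprocket still in its place in the wooden tray (x of column in the frame of tray between -0.085 and 0.085 m and y of column in the frame of tray between -0.05 and 0.05 m and z of column in the frame of tray between 0 and 0.008 m and angle between each of column, block's own z axis and vertical below 0.1 rad and contact force between the fingers and column below 0.2 N and linear speed of each of column, block below 0.03 m/s and x of block in the frame of tray between -0.085 and 0.085 m and y of block in the frame of tray between -0.05 and 0.05 m and z of block in the frame of tray between 0 and 0.008 m and contact force between the fingers and block below 0.2 N and distance of sprocket from where it was at the start of the episode below 0.03 m), for 0.2 s.
2. the sprocket lies centred on the rotary table, released, the gauges still in the side tray (x of column in the frame of tray between -0.085 and 0.085 m and y of column in the frame of tray between -0.05 and 0.05 m and z of column in the frame of tray between 0 and 0.008 m and angle between each of column, block, sprocket's own z axis and vertical below 0.1 rad and contact force between the fingers and column below 0.2 N and linear speed of each of column, block, sprocket below 0.03 m/s and x of block in the frame of tray between -0.085 and 0.085 m and y of block in the frame of tray between -0.05 and 0.05 m and z of block in the frame of tray between 0 and 0.008 m and contact force between the fingers and block below 0.2 N and horizontal distance between sprocket and rotary below 0.012 m and z of sprocket in the frame of rotary between 0.021 and 0.029 m and contact force between the fingers and sprocket below 0.2 N), for 0.2 s.
At the end, for the whole second after the job is handed in: The sprocket lies flat, hub up, on the rotary table within 12 mm of its centre; the column stands on the round pad and the block on the square pad, each within 12 mm of the pad's centre, the block's sides within 0.2 rad of the pad's; all upright within 0.1 rad, released and at rest (horizontal distance between sprocket and rotary below 0.012 m and z of sprocket in the frame of rotary between 0.021 and 0.029 m and angle between each of sprocket, column, block's own z axis and vertical below 0.1 rad and contact force between the fingers and sprocket below 0.2 N and linear speed of each of sprocket, column, block below 0.03 m/s and horizontal distance between column and pad_round below 0.012 m and z of column in the frame of pad_round between -0.002 and 0.006 m and contact force between the fingers and column below 0.2 N and horizontal distance between block and pad_square below 0.012 m and z of block in the frame of pad_square between -0.002 and 0.006 m and contact force between the fingers and block below 0.2 N and (angle between the x axis of block and the x axis of pad_square, either way round below 0.2 rad or angle between the x axis of block and the y axis of pad_square, either way round below 0.2 rad)); the robot touches nothing.
It fails at once if a gauge is tipped over (angle between any of column, block's own z axis and vertical above 0.5 rad).
It fails at once if the spacer ring or the pin is moved more than 20 mm (distance of any of spacer, pin from where it was at the start of the episode above 0.02 m).
It also fails if it takes over 118 s, if anything falls off the work surface, if the arm or the gripper's body presses on something with over 40 N, if the wrist force passes 120 N, or if a joint passes its speed limit or range.

## Working session

There is one attempt and no reset: what is moved stays moved. The work goes in short steps, Python scripts to look and compute and a tool call to move; the robot and the scene stay as the last step left them, time stands still between calls to the robot, and variables do not carry over. Pictures are saved under pics/ and viewed, at most 14 in all, crops included, and the job is handed in when it is done.

Besides the shell and the picture viewer there is one more tool, called after "Request:" by a JSON object that holds its "method" and its "body". carry_out: Moves the arm, as the interface text tells. Its arguments: {"type":"object","properties":{"linear":{"type":"array","items":{"type":"array","items":{"type":"number"}}},"rotation":{"type":"array","items":{"type":"array","items":{"type":"number"}}},"grip":{"type":"array","items":{"type":"number"}},"grip_force":{"type":"number"}},"required":["linear","rotation","grip"]}

```bash
mkdir -p pics; ls; python3 - <<'E'
from workcell import bot
import cv2,json
for n in("scene","top"):
    cv2.imwrite(f"pics/{n}0.png",bot.camera(n)); m=bot.camera_model(n); print(n,m)
print(bot.tcp_to_tips,bot.get_obs())
E
```

```text
pics
scene {'fx': 495.6304966415546, 'fy': 495.6304966415546, 'cx': 275.77730544653963, 'cy': 202.962194383081, 'camera_from_world': array([[ 0.83109035,  0.55602386, -0.01123806, -0.41096913],
       [-0.38406037,  0.58843662,  0.71150543,  0.16930314],
       [ 0.40222688, -0.5870092 ,  0.70259073, -1.65335392],
       [ 0.        ,  0.        ,  0.        ,  1.        ]])}
top {'fx': 390.14688377724553, 'fy': 390.14688377724553, 'cx': 279.1516909639344, 'cy': 207.1279975919906, 'camera_from_world': array([[ 0.00763538, -0.99969784,  0.02336513, -0.05587862],
       [ 0.98520433,  0.01152124,  0.17099614, -0.51062475],
       [-0.17121367,  0.02171381,  0.98499461, -0.83617809],
       [ 0.        ,  0.        ,  0.        ,  1.        ]])}
0.008 {'time': 0.1, 'q': array([6.64052727e+01, 5.00855119e+00, 1.00399941e+01, 9.50999461e+01,
       5.07864007e-04, 8.99993912e+01]), 'qd': array([ 3.20540596e-02, -4.76274087e-02,  3.51664396e-02,  2.37432486e-02,
       -6.05693781e-02, -5.19433456e-05]), 'joint_efforts': array([ 8.51347013e-04, -5.21560371e+01,  4.65652764e+01,  1.59115973e-02,
        8.36045865e-05, -1.20291634e-05]), 'ee_pos': array([0.22005562, 0.50382042, 0.21655715]), 'tcp_rot': array([-1.79931497e+02, -5.08591484e-04,  1.56405881e+02]), 'wrist_force': array([-0.05452587, -0.06707516, -0.6412311 ]), 'torque': array([ 0.00892454,  0.04463474, -0.03232457]), 'grasp_force': 0.0, 'opening': 0.08596036539433088}
```

View pics/scene0.png

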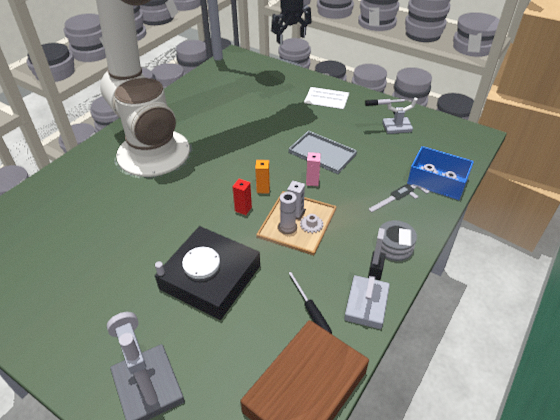

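View pics/top0.png

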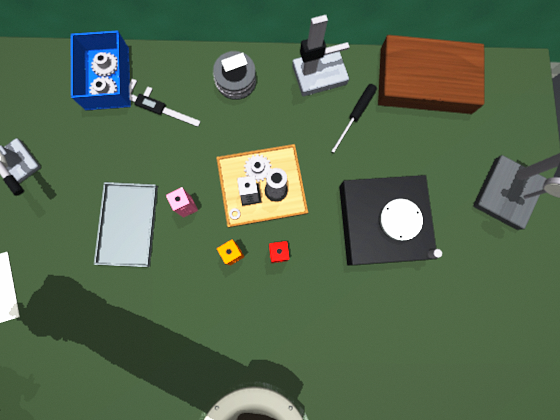

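Top view: column (276,180), block (249,186), sprocket (257,166), spacer (235,213), side tray (126,225), rotary (401,219), pin (437,253). 
Possible mix-ups: orange block (229,252), pink (180,200), red (279,251) against the grey block (249,186); sprockets in the blue box (103,62) and (101,87) against the one at (257,166). I choose the grey ones in the wooden tray and check them in a close crop.

```bash
cat > h.py <<'E'
import numpy as np,cv2
from workcell import bot
def px2w(n,uv,z):
    m=bot.camera_model(n);T=m["camera_from_world"];R,t=T[:3,:3],T[:3,3]
    uv=np.atleast_2d(np.float64(uv)); d=np.c_[(uv[:,0]-m["cx"])/m["fx"],-(uv[:,1]-m["cy"])/m["fy"],-np.ones(len(uv))]@R
    c=-R.T@t; return (c+d*((z-c[2])/d[:,2])[:,None])[:,:2]
def w2px(n,p):
    m=bot.camera_model(n);T=m["camera_from_world"];q=np.atleast_2d(p)@T[:3,:3].T+T[:3,3]
    return np.c_[m["cx"]-m["fx"]*q[:,0]/q[:,2],m["cy"]+m["fy"]*q[:,1]/q[:,2]]
def rect(n,mask,z):
    c=max(cv2.findContours(mask,0,1)[0],key=cv2.contourArea)
    r=cv2.minAreaRect(np.float32(px2w(n,c[:,0],z)*1000)); return r
E
python3 - <<'E'
from h import *
t=cv2.imread("pics/top0.png");s=cv2.imread("pics/scene0.png")
a=cv2.resize(t[140:235,210:315],None,fx=6,fy=6,interpolation=2)[:, :]
b=cv2.resize(s[175:255,255:340],None,fx=7,fy=7,interpolation=2)
a=cv2.resize(a,(400,362));b=cv2.resize(b,(400,376))
o=np.zeros((376,800,3),np.uint8);o[:362,:400]=a;o[:,400:]=b
cv2.imwrite("pics/crop1.png",o)
hsv=cv2.cvtColor(t,cv2.COLOR_BGR2HSV)
# wooden tray
m=((hsv[...,0]<25)&(hsv[...,1]>70)&(hsv[...,2]>100)).astype(np.uint8);m[:,:200]=0;m[:,315:]=0;m[:140]=0;m[232:]=0
print("store",rect("top",m,.012))
m=((hsv[...,1]<70)&(hsv[...,2]>85)).astype(np.uint8);w=np.zeros_like(m);w[175:275,85:165]=1
print("tray",rect("top",m*w,.018))
w[:]=0;w[190:250,372:430]=1;m=(hsv[...,2]>150).astype(np.uint8)*w
c=max(cv2.findContours(m,0,1)[0],key=cv2.contourArea);print("rotary",cv2.fitEllipse(c),cv2.minEnclosingCircle(np.float32(px2w("top",c[:,0],.085)*1000)))
# grey tops: brightness blobs within store
for n,u,z in (("col",(276,178),.123),("block",(249,187),.108),("spr",(257,166),.036),("spacer",(235,213),.016),("pin",(437,253),.095)):print(n,px2w("top",u,z))
E
```

```text
store ((571.139892578125, -9.468849182128906), (172.67575073242188, 192.06239318847656), 10.554725646972656)
tray ((473.94439697265625, 299.63372802734375), (125.88192749023438, 192.29568481445312), 87.91370391845703)
rotary ((401.4010925292969, 219.05917358398438), (40.19013214111328, 42.026817321777344), 128.2569580078125) ((481.6908264160156, -314.05731201171875), 45.93877410888672)
col [[ 0.55894449 -0.04219311]]
block [[0.54244399 0.01434538]]
spr [[0.608862   0.00099237]]
spacer [[0.50109539 0.05076509]]
pin [[ 0.40832179 -0.38275186]]
```

View pics/crop1.png

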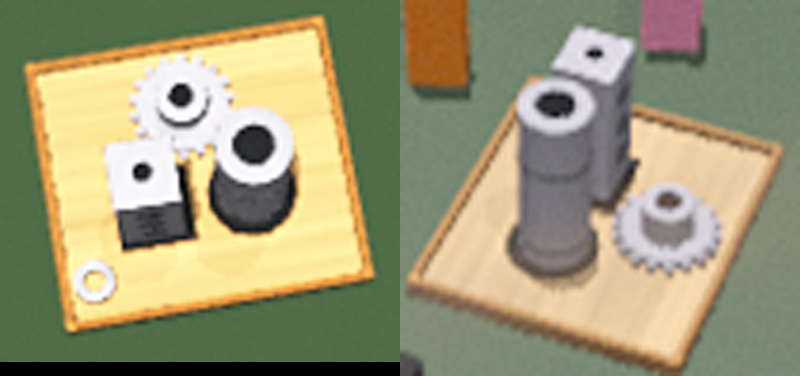

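The crop shows the grey block with its hole at about (247,185), the column top at (277,178), and the sprocket hub at (257,165), all in the wooden tray. These are the right ones.

```bash
python3 - <<'E'
from h import *
t=cv2.imread("pics/top0.png")
hsv=cv2.cvtColor(t,cv2.COLOR_BGR2HSV)
f=210,140;k=400/105
def crop(p):return np.array(p)/k+np.array(f)
m=((hsv[...,1]<40)&(hsv[...,2]>150)).astype(np.uint8)
for n,(x0,x1,y0,y1),z in (("block",(236,258,176,196),.108),("col",(265,289,166,190),.123)):
    w=np.zeros_like(m);w[y0:y1,x0:x1]=m[y0:y1,x0:x1]
    print(n,rect("top",w,z))
    c=max(cv2.findContours(w,0,1)[0],key=cv2.contourArea);print(cv2.minEnclosingCircle(np.float32(px2w("top",c[:,0],z)*1000)))
print("blk corners",px2w("top",crop([(105,144),(176,138),(184,201),(117,208)]),.108),px2w("top",crop([(142,171)]),.108))
print("col",px2w("top",crop([(254,144)]),.123),"spr",px2w("top",crop([(181,95)]),.036))
b=lambda p:np.array(p)/(400/85)+np.array((255,175))
print("scene: blk",px2w("scene",b([(595,53)])-np.array([400*85/400,0]),.108),"col",px2w("scene",b([(556,105)])-np.array([85,0]),.123),"spr",px2w("scene",b([(668,200)])-np.array([85,0]),.036))
E
```

```text
block ((547.5296630859375, 16.47777557373047), (38.395381927490234, 43.377159118652344), 10.405264854431152)
((546.44384765625, 16.184547424316406), 27.153696060180664)
col ((561.1842651367188, -41.17538833618164), (47.09831237792969, 43.767662048339844), 0.7928744554519653)
((564.2564086914062, -38.080631256103516), 27.78603744506836)
blk corners [[ 5.62055411e-01  3.89118472e-02]
 [ 5.66019571e-01 -3.99110342e-04]
 [ 5.30284928e-01 -5.44450254e-03]
 [ 5.25880296e-01  3.13767995e-02]] [[0.5469601  0.01807354]]
col [[ 0.55939135 -0.04359367]] spr [[ 6.11427795e-01 -1.51381950e-04]]
scene: blk [[0.55128699 0.01980375]] col [[ 0.56422763 -0.04270994]] spr [[0.61529958 0.00148604]]
```

Request:
{"method": "carry_out", "body": {"linear": [[0.656, -0.972, 0], [0.656, -0.972, 0], [0.656, -0.972, 0], [0.656, -0.972, 0], [0.656, -0.972, 0], [0.656, -0.972, 0], [0.656, -0.972, 0], [0.656, -0.972, 0], [0.656, -0.972, 0], [0.656, -0.972, 0], [0.656, -0.972, 0], [0.656, -0.972, 0]], "rotation": [[0, 0, -0.28], [0, 0, -0.28], [0, 0, -0.28], [0, 0, -0.28], [0, 0, -0.28], [0, 0, -0.28], [0, 0, -0.28], [0, 0, -0.28], [0, 0, -0.28], [0, 0, -0.28], [0, 0, -0.28], [0, 0, -0.28]], "grip": [-1, -1, -1, -1, -1, -1, -1, -1, -1, -1, -1, -1]}}

```text
time: 1.3
ee_pos: [0.3779, 0.2698, 0.2169]
tcp_rot: [-180.0, -0.0, 129.4]
wrist_force: [0.5, 0.5, 0.4]
opening: 0.0855
grasp_force: 0.0
```

Request:
{"method": "carry_out", "body": {"linear": [[0.656, -0.972, 0], [0.656, -0.972, 0], [0.656, -0.972, 0], [0.656, -0.972, 0], [0.656, -0.972, 0], [0.656, -0.972, 0], [0.656, -0.972, 0], [0.656, -0.972, 0], [0.656, -0.972, 0], [0.656, -0.972, 0], [0.656, -0.972, 0], [0.656, -0.972, 0]], "rotation": [[0, 0, -0.28], [0, 0, -0.28], [0, 0, -0.28], [0, 0, -0.28], [0, 0, -0.28], [0, 0, -0.28], [0, 0, -0.28], [0, 0, -0.28], [0, 0, -0.28], [0, 0, -0.28], [0, 0, -0.28], [0, 0, -0.28]], "grip": [-1, -1, -1, -1, -1, -1, -1, -1, -1, -1, -1, -1]}}

```text
time: 2.5
ee_pos: [0.5353, 0.0366, 0.2168]
tcp_rot: [-180.0, -0.0, 102.6]
wrist_force: [0.1, 0.7, 0.2]
opening: 0.0855
grasp_force: 0.0
```

Request:
{"method": "carry_out", "body": {"linear": [[0.656, -0.972, 0], [0, 0, 0]], "rotation": [[0, 0, -0.28], [0, 0, 0]], "grip": [-1, -1]}}

```text
time: 2.7
ee_pos: [0.5489, 0.0162, 0.2162]
tcp_rot: [-179.9, 0.0, 100.2]
wrist_force: [-1.4, 0.1, -0.4]
opening: 0.0852
grasp_force: 0.0
```

Request:
{"method": "carry_out", "body": {"linear": [[0, 0.09, -1], [0, 0, -1], [0, 0, -1], [0, 0, -1], [0, 0, -1], [0, 0, -1], [0, 0, -0.95], [0, 0, 0]], "rotation": [[0, 0, 0], [0, 0, 0], [0, 0, 0], [0, 0, 0], [0, 0, 0], [0, 0, 0], [0, 0, 0], [0, 0, 0]], "grip": [-1, -1, -1, -1, -1, -1, -1, -1]}}

```text
time: 3.5
ee_pos: [0.5462, 0.0203, 0.0755]
tcp_rot: [-179.7, -0.0, 100.5]
wrist_force: [-0.9, -0.5, 0.9]
opening: 0.0855
grasp_force: 0.0
```

Request:
{"method": "carry_out", "body": {"linear": [[0, 0, 0], [0, 0, 0], [0, 0, 0], [0, 0, 0], [0, 0, 0], [0, 0, 0], [0, 0, 0], [0, 0, 0], [0, 0, 0], [0, 0, 0]], "rotation": [[0, 0, 0], [0, 0, 0], [0, 0, 0], [0, 0, 0], [0, 0, 0], [0, 0, 0], [0, 0, 0], [0, 0, 0], [0, 0, 0], [0, 0, 0]], "grip": [1, 1, 1, 1, 1, 1, 1, 1, 1, 1], "grip_force": 60}}

```text
time: 4.5
ee_pos: [0.5485, 0.0198, 0.0796]
tcp_rot: [179.9, 0.0, 100.4]
wrist_force: [-2.1, 0.0, 6.4]
opening: 0.0368
grasp_force: 60.6
```

Request:
{"method": "carry_out", "body": {"linear": [[0, 0, 0.5], [0, 0, 1], [0, 0, 1], [0, 0, 1], [0, 0, 1], [0, 0, 1], [0, 0, 1], [0, 0, 0]], "rotation": [[0, 0, 0], [0, 0, 0], [0, 0, 0], [0, 0, 0], [0, 0, 0], [0, 0, 0], [0, 0, 0], [0, 0, 0]], "grip": [1, 1, 1, 1, 1, 1, 1, 1]}}

```text
time: 5.3
ee_pos: [0.549, 0.0198, 0.2111]
tcp_rot: [179.8, 0.0, 100.4]
wrist_force: [0.3, 0.7, -4.3]
opening: 0.0364
grasp_force: 61.4
```

Request:
{"method": "carry_out", "body": {"linear": [[-0.39, 0.92, 0], [-0.39, 0.92, 0], [-0.39, 0.92, 0], [-0.39, 0.92, 0], [-0.39, 0.92, 0], [-0.39, 0.92, 0], [-0.39, 0.92, 0], [-0.39, 0.92, 0], [-0.39, 0.92, 0], [-0.39, 0.92, 0], [-0.39, 0.92, 0], [-0.39, 0.92, 0]], "rotation": [[0, 0, 0], [0, 0, 0], [0, 0, 0], [0, 0, 0], [0, 0, 0], [0, 0, 0], [0, 0, 0], [0, 0, 0], [0, 0, 0], [0, 0, 0], [0, 0, 0], [0, 0, 0]], "grip": [1, 1, 1, 1, 1, 1, 1, 1, 1, 1, 1, 1]}}

```text
time: 6.5
ee_pos: [0.4538, 0.2412, 0.207]
tcp_rot: [-179.9, 0.0, 100.4]
wrist_force: [-0.1, 0.3, -4.5]
opening: 0.0365
grasp_force: 61.3
```

Request:
{"method": "carry_out", "body": {"linear": [[-0.39, 0.92, 0], [-0.39, 0.92, 0], [-0.39, 0.92, 0], [0, 0, 0], [0, 0, 0], [0, 0, 0]], "rotation": [[0, 0, 0], [0, 0, 0], [0, 0, 0], [0, 0, 0], [0, 0, 0], [0, 0, 0]], "grip": [1, 1, 1, 1, 1, 1]}}

```text
time: 7.1
ee_pos: [0.4312, 0.2953, 0.2076]
tcp_rot: [-180.0, 0.0, 100.4]
wrist_force: [0.6, -0.2, -4.5]
opening: 0.0366
grasp_force: 61.3
```

Request:
{"method": "carry_out", "body": {"linear": [[0, 0, -1], [0, 0, -1], [0, 0, -1], [0, 0, -1], [0, 0, -1], [0, 0, -0.8], [0, 0, -0.5], [0, 0, -0.2], [0, 0, -0.15], [0, 0, 0], [0, 0, 0]], "rotation": [[0, 0, 0], [0, 0, 0], [0, 0, 0], [0, 0, 0], [0, 0, 0], [0, 0, 0], [0, 0, 0], [0, 0, 0], [0, 0, 0], [0, 0, 0], [0, 0, 0]], "grip": [1, 1, 1, 1, 1, 1, 1, 1, 1, 1, 1]}}

```text
time: 8.2
ee_pos: [0.4315, 0.296, 0.0758]
tcp_rot: [179.9, -0.0, 100.4]
wrist_force: [0.9, 0.4, -5.2]
opening: 0.0367
grasp_force: 61.3
```

Request:
{"method": "carry_out", "body": {"linear": [[0, 0, -0.05], [0, 0, -0.05], [0, 0, 0]], "rotation": [[0, 0, 0], [0, 0, 0], [0, 0, 0]], "grip": [1, 1, 1]}}

```text
time: 8.5
ee_pos: [0.4315, 0.2963, 0.0756]
tcp_rot: [179.9, -0.1, 100.4]
wrist_force: [-4.8, -2.3, 11.3]
opening: 0.0361
grasp_force: 63.2
```

Request:
{"method": "carry_out", "body": {"linear": [[0, 0, 0], [0, 0, 0], [0, 0, 0], [0, 0, 0], [0, 0, 0.3], [0, 0, 1], [0, 0, 1], [0, 0, 1], [0, 0, 1], [0, 0, 1], [0, 0, 1], [0, 0, 0.6]], "rotation": [[0, 0, 0], [0, 0, 0], [0, 0, 0], [0, 0, 0], [0, 0, 0], [0, 0, 0], [0, 0, 0], [0, 0, 0], [0, 0, 0], [0, 0, 0], [0, 0, 0], [0, 0, 0]], "grip": [-0.4, -0.4, -0.4, -0.4, -0.4, -0.4, -0.4, -0.4, -0.4, -0.4, -0.4, -0.4]}}

```text
time: 9.7
ee_pos: [0.4315, 0.296, 0.2132]
tcp_rot: [179.9, -0.0, 100.4]
wrist_force: [0.7, 0.1, -0.4]
opening: 0.0597
grasp_force: 0.0
```

Request:
{"method": "carry_out", "body": {"linear": [[0.38, -1, 0], [0.38, -1, 0], [0.38, -1, 0], [0.38, -1, 0], [0.38, -1, 0], [0.38, -1, 0], [0.38, -1, 0], [0.38, -1, 0], [0.38, -1, 0], [0.38, -1, 0], [0.38, -1, 0], [0.38, -1, 0]], "rotation": [[0, 0, 0], [0, 0, 0], [0, 0, 0], [0, 0, 0], [0, 0, 0], [0, 0, 0], [0, 0, 0], [0, 0, 0], [0, 0, 0], [0, 0, 0], [0, 0, 0], [0, 0, 0]], "grip": [-1, -1, -1, -1, -1, -1, -1, -1, -1, -1, -1, -1]}}

```text
time: 10.9
ee_pos: [0.5225, 0.055, 0.2111]
tcp_rot: [-180.0, -0.0, 100.4]
wrist_force: [0.6, 0.5, 0.0]
opening: 0.0853
grasp_force: 0.0
```

Request:
{"method": "carry_out", "body": {"linear": [[0.38, -1, 0], [0.38, -1, 0], [0.38, -1, 0], [0.38, -1, 0], [0.38, -1, 0], [0, 0, 0], [0, 0, 0]], "rotation": [[0, 0, 0], [0, 0, 0], [0, 0, 0], [0, 0, 0], [0, 0, 0], [0, 0, 0], [0, 0, 0]], "grip": [-1, -1, -1, -1, -1, -1, -1]}}

```text
time: 11.6
ee_pos: [0.5602, -0.0443, 0.2109]
tcp_rot: [-180.0, -0.0, 100.4]
wrist_force: [-0.4, -0.4, 0.3]
opening: 0.0854
grasp_force: 0.0
```

Request:
{"method": "carry_out", "body": {"linear": [[0.05, 0.05, -1], [0, 0, -1], [0, 0, -1], [0, 0, -1], [0, 0, -1], [0, 0, -1], [0, 0, -0.6], [0, 0, 0]], "rotation": [[0, 0, 0], [0, 0, 0], [0, 0, 0], [0, 0, 0], [0, 0, 0], [0, 0, 0], [0, 0, 0], [0, 0, 0]], "grip": [-1, -1, -1, -1, -1, -1, -1, -1]}}

```text
time: 12.4
ee_pos: [0.5603, -0.0425, 0.0777]
tcp_rot: [-179.9, -0.0, 100.4]
wrist_force: [0.3, -0.0, 0.8]
opening: 0.0857
grasp_force: 0.0
```

Request:
{"method": "carry_out", "body": {"linear": [[0, 0, 0], [0, 0, 0], [0, 0, 0], [0, 0, 0], [0, 0, 0], [0, 0, 0], [0, 0, 0], [0, 0, 0], [0, 0, 0], [0, 0, 0]], "rotation": [[0, 0, 0], [0, 0, 0], [0, 0, 0], [0, 0, 0], [0, 0, 0], [0, 0, 0], [0, 0, 0], [0, 0, 0], [0, 0, 0], [0, 0, 0]], "grip": [1, 1, 1, 1, 1, 1, 1, 1, 1, 1], "grip_force": 60}}

```text
time: 13.4
ee_pos: [0.5617, -0.0433, 0.0806]
tcp_rot: [179.9, 0.0, 100.4]
wrist_force: [-1.5, -0.9, 5.5]
opening: 0.0423
grasp_force: 61.0
```

Request:
{"method": "carry_out", "body": {"linear": [[0, 0, 0.5], [0, 0, 1], [0, 0, 1], [0, 0, 1], [0, 0, 1], [0, 0, 1], [0, 0, 1], [0, 0, 0], [0, 0, 0]], "rotation": [[0, 0, 0], [0, 0, 0], [0, 0, 0], [0, 0, 0], [0, 0, 0], [0, 0, 0], [0, 0, 0], [0, 0, 0], [0, 0, 0]], "grip": [1, 1, 1, 1, 1, 1, 1, 1, 1]}}

```text
time: 14.3
ee_pos: [0.5614, -0.0432, 0.2086]
tcp_rot: [-180.0, -0.0, 100.4]
wrist_force: [-0.0, 0.2, -6.8]
opening: 0.0425
grasp_force: 62.6
```

Request:
{"method": "carry_out", "body": {"linear": [[-0.12, 1, 0], [-0.12, 1, 0], [-0.12, 1, 0], [-0.12, 1, 0], [-0.12, 1, 0], [-0.12, 1, 0], [-0.12, 1, 0], [-0.12, 1, 0], [-0.12, 1, 0], [-0.12, 1, 0], [-0.12, 1, 0], [-0.12, 1, 0]], "rotation": [[0, 0, 0], [0, 0, 0], [0, 0, 0], [0, 0, 0], [0, 0, 0], [0, 0, 0], [0, 0, 0], [0, 0, 0], [0, 0, 0], [0, 0, 0], [0, 0, 0], [0, 0, 0]], "grip": [1, 1, 1, 1, 1, 1, 1, 1, 1, 1, 1, 1]}}

```text
time: 15.5
ee_pos: [0.5318, 0.1974, 0.2073]
tcp_rot: [-179.8, 0.0, 100.4]
wrist_force: [0.5, 0.4, -6.7]
opening: 0.0424
grasp_force: 62.5
```

Request:
{"method": "carry_out", "body": {"linear": [[-0.12, 1, 0], [-0.12, 1, 0], [-0.12, 1, 0], [-0.12, 1, 0], [-0.12, 1, 0], [0, 0, 0], [0, 0, 0]], "rotation": [[0, 0, 0], [0, 0, 0], [0, 0, 0], [0, 0, 0], [0, 0, 0], [0, 0, 0], [0, 0, 0]], "grip": [1, 1, 1, 1, 1, 1, 1]}}

```text
time: 16.2
ee_pos: [0.52, 0.2967, 0.2075]
tcp_rot: [-179.9, 0.1, 100.5]
wrist_force: [0.3, 0.2, -6.5]
opening: 0.0423
grasp_force: 62.6
```

Request:
{"method": "carry_out", "body": {"linear": [[0, 0, -1], [0, 0, -1], [0, 0, -1], [0, 0, -1], [0, 0, -1], [0, 0, -0.8], [0, 0, -0.5], [0, 0, -0.2], [0, 0, -0.15], [0, 0, 0], [0, 0, 0]], "rotation": [[0, 0, 0], [0, 0, 0], [0, 0, 0], [0, 0, 0], [0, 0, 0], [0, 0, 0], [0, 0, 0], [0, 0, 0], [0, 0, 0], [0, 0, 0], [0, 0, 0]], "grip": [1, 1, 1, 1, 1, 1, 1, 1, 1, 1, 1]}}

```text
time: 17.3
ee_pos: [0.5209, 0.2969, 0.0769]
tcp_rot: [179.9, -0.0, 100.4]
wrist_force: [0.5, -0.8, -6.3]
opening: 0.0425
grasp_force: 62.6
```

Request:
{"method": "carry_out", "body": {"linear": [[0, 0, -0.05], [0, 0, -0.05], [0, 0, 0]], "rotation": [[0, 0, 0], [0, 0, 0], [0, 0, 0]], "grip": [1, 1, 1]}}

```text
time: 17.6
ee_pos: [0.521, 0.2973, 0.0766]
tcp_rot: [179.9, -0.1, 100.4]
wrist_force: [-4.8, -1.1, 8.9]
opening: 0.0424
grasp_force: 64.4
```

Request:
{"method": "carry_out", "body": {"linear": [[0, 0, 0], [0, 0, 0], [0, 0, 0], [0, 0, 0], [0, 0, 0.3], [0, 0, 1], [0, 0, 1], [0, 0, 1], [0, 0, 1], [0, 0, 1], [0, 0, 1], [0, 0, 0.6]], "rotation": [[0, 0, 0], [0, 0, 0], [0, 0, 0], [0, 0, 0], [0, 0, 0], [0, 0, 0], [0, 0, 0], [0, 0, 0], [0, 0, 0], [0, 0, 0], [0, 0, 0], [0, 0, 0]], "grip": [-0.37, -0.37, -0.37, -0.37, -0.37, -0.37, -0.37, -0.37, -0.37, -0.37, -0.37, -0.37]}}

```text
time: 18.8
ee_pos: [0.5209, 0.297, 0.2143]
tcp_rot: [179.9, -0.0, 100.4]
wrist_force: [0.1, 0.3, 0.1]
opening: 0.0585
grasp_force: 0.0
```

```bash
python3 - <<'E'
from h import *
t=bot.camera("top");s=bot.camera("scene");cv2.imwrite("pics/top1.png",t);cv2.imwrite("pics/scene1.png",s)
a=cv2.resize(t[140:235,210:315],(400,362),interpolation=2)
b=cv2.resize(s[125:255,255:385],(400,400),interpolation=2)
o=np.zeros((400,800,3),np.uint8);o[:362,:400]=a;o[:,400:]=b
cv2.imwrite("pics/crop2.png",o)
g=t.max(2);w=np.zeros_like(g);w[160:215,225:300]=1
m=(g<70).astype(np.uint8)*w
for c in cv2.findContours(m,0,1)[0]:
    if cv2.contourArea(c)>40:
        p=np.float32(px2w("top",c[:,0],.008)*1000);print(cv2.contourArea(c),p.mean(0),cv2.minAreaRect(p),cv2.minEnclosingCircle(p))
E
```

```text
319.0 [547.88464  18.30387] ((547.5364990234375, 17.93790054321289), (45.42101287841797, 44.424076080322266), 11.018594741821289) ((548.2105712890625, 18.61603546142578), 30.089710235595703)
347.5 [559.0785  -43.07724] ((559.95166015625, -42.81285095214844), (50.9395751953125, 49.87038803100586), 0.6950710415840149) ((558.9560546875, -43.2025260925293), 26.483535766601562)
```

View pics/crop2.png

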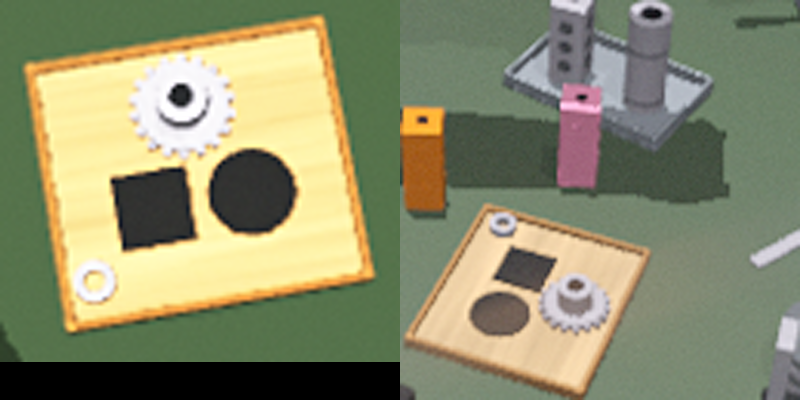

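Pads are at (152,208) and (253,192) in the left half of the crop: square pad at (547.7, 18) mm with yaw 11°, round pad at (559.5, -43) mm. Both gauges stand in the side tray, and the sprocket hub hole is at (181,95), about (611.5, -0.3) mm.

Request:
{"method": "carry_out", "body": {"linear": [[0.3, -0.99, 0], [0.3, -0.99, 0], [0.3, -0.99, 0], [0.3, -0.99, 0], [0.3, -0.99, 0], [0.3, -0.99, 0], [0.3, -0.99, 0], [0.3, -0.99, 0], [0.3, -0.99, 0], [0.3, -0.99, 0], [0.3, -0.99, 0], [0.3, -0.99, 0]], "rotation": [[0, 0, 0], [0, 0, 0], [0, 0, 0], [0, 0, 0], [0, 0, 0], [0, 0, 0], [0, 0, 0], [0, 0, 0], [0, 0, 0], [0, 0, 0], [0, 0, 0], [0, 0, 0]], "grip": [-0.18, -0.18, -0.18, -0.18, -0.18, -0.18, -0.18, -0.18, -0.18, -0.18, -0.18, -0.18]}}

```text
time: 20.1
ee_pos: [0.5924, 0.0584, 0.2109]
tcp_rot: [-179.9, -0.0, 100.4]
wrist_force: [0.5, -0.4, -0.1]
opening: 0.0505
grasp_force: 0.0
```

Request:
{"method": "carry_out", "body": {"linear": [[0.3, -0.99, 0], [0.3, -0.99, 0], [0.32, -1, -0.5], [0, 0, -1], [0, 0, -1], [0, 0, -1], [0, 0, -1], [0, 0, -1], [0, 0, -1], [0, 0, -1], [0, 0, -0.8], [0, 0, 0]], "rotation": [[0, 0, 0], [0, 0, 0], [0, 0, 0], [0, 0, 0], [0, 0, 0], [0, 0, 0], [0, 0, 0], [0, 0, 0], [0, 0, 0], [0, 0, 0], [0, 0, 0], [0, 0, 0]], "grip": [-0.18, -0.18, -0.18, -0.18, -0.18, -0.18, -0.18, -0.18, -0.18, -0.18, -0.18, -0.18]}}

```text
time: 21.3
ee_pos: [0.6088, -0.0004, 0.0425]
tcp_rot: [-179.7, -0.1, 100.4]
wrist_force: [-0.1, -0.1, 0.1]
opening: 0.0504
grasp_force: 0.0
```

Request:
{"method": "carry_out", "body": {"linear": [[0, 0, -0.2], [0, 0, 0], [0, 0, 0], [0, 0, 0]], "rotation": [[0, 0, 0], [0, 0, 0], [0, 0, 0], [0, 0, 0]], "grip": [-0.18, -0.18, -0.18, -0.18]}}

```text
time: 21.7
ee_pos: [0.6113, -0.0004, 0.0429]
tcp_rot: [179.9, 0.0, 100.4]
wrist_force: [0.2, 0.4, 0.1]
opening: 0.0501
grasp_force: 0.0
```

Request:
{"method": "carry_out", "body": {"linear": [[0, 0, -0.5], [0, 0, -0.3], [0, 0, 0], [0, 0, 0]], "rotation": [[0, 0, 0], [0, 0, 0], [0, 0, 0], [0, 0, 0]], "grip": [-0.18, -0.18, -0.18, -0.18]}}

```text
time: 22.1
ee_pos: [0.6107, -0.0004, 0.0258]
tcp_rot: [-180.0, -0.0, 100.4]
wrist_force: [0.6, 0.8, 0.6]
opening: 0.0506
grasp_force: 0.0
```

Request:
{"method": "carry_out", "body": {"linear": [[0, 0, -0.1], [0, 0, 0], [0, 0, 0]], "rotation": [[0, 0, 0], [0, 0, 0], [0, 0, 0]], "grip": [-0.1, 0, 0]}}

```text
time: 22.4
ee_pos: [0.611, -0.0004, 0.0243]
tcp_rot: [180.0, -0.0, 100.4]
wrist_force: [0.3, -0.0, 0.5]
opening: 0.0426
grasp_force: 0.0
```

Request:
{"method": "carry_out", "body": {"linear": [[0, 0, 0], [0, 0, 0], [0, 0, 0], [0, 0, 0], [0, 0, 0], [0, 0, 0], [0, 0, 0]], "rotation": [[0, 0, 0], [0, 0, 0], [0, 0, 0], [0, 0, 0], [0, 0, 0], [0, 0, 0], [0, 0, 0]], "grip": [0.1, 0.2, 1, 1, 1, 1, 1], "grip_force": 60}}

```text
time: 23.1
ee_pos: [0.6109, -0.0004, 0.0242]
tcp_rot: [-180.0, -0.0, 100.4]
wrist_force: [0.7, -0.2, -0.2]
opening: -0.0001
grasp_force: 0.0
```

Request:
{"method": "carry_out", "body": {"linear": [[0, 0, 0.3], [0, 0, 1], [0, 0, 1], [0, 0, 1], [0, 0, 1], [0, 0, 1], [0, 0, 1], [0, 0, 1], [0, 0, 0], [0, 0, 0]], "rotation": [[0, 0, 0], [0, 0, 0], [0, 0, 0], [0, 0, 0], [0, 0, 0], [0, 0, 0], [0, 0, 0], [0, 0, 0], [0, 0, 0], [0, 0, 0]], "grip": [1, 1, 1, 1, 1, 1, 1, 1, 1, 1]}}

```text
time: 24.1
ee_pos: [0.6111, -0.0004, 0.1703]
tcp_rot: [180.0, 0.0, 100.4]
wrist_force: [0.4, -0.4, -0.6]
opening: -0.0001
grasp_force: 0.0
```

The fingers shut on nothing, so I look again.

```bash
python3 - <<'E'
from h import *
s=bot.camera("scene");t=bot.camera("top")
a=cv2.resize(t[125:235,200:320],(400,367),interpolation=2)
b=cv2.resize(s[155:255,255:355],(400,400),interpolation=2)
o=np.zeros((400,800,3),np.uint8);o[:367,:400]=a;o[:,400:]=b
cv2.imwrite("pics/crop3.png",o); print(bot.get_obs()["ee_pos"],bot.tcp_to_tips)
print(w2px("scene",[[.611,0,.162],[.6115,-.0003,.036]]))
E
```

```text
[ 6.10568966e-01 -3.70283774e-04  1.69090466e-01] 0.008
[[312.1732571  183.84370116]
 [310.44871665 217.3485159 ]]
```

View pics/crop3.png

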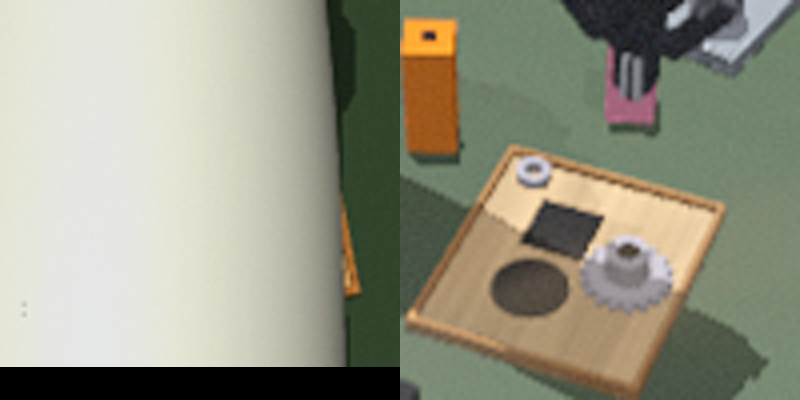

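The hub (crop 628,243) has not moved. The closed fingertips show at scene row 180, where 184 is predicted, so they stand 14 mm or more higher than I reckoned. I go back down, deeper, watching the force.

Request:
{"method": "carry_out", "body": {"linear": [[0.05, 0, -1], [0, 0, -1], [0, 0, -1], [0, 0, -1], [0, 0, -1], [0, 0, -1], [0, 0, -1], [0, 0, -0.3], [0, 0, 0], [0, 0, 0]], "rotation": [[0, 0, 0], [0, 0, 0], [0, 0, 0], [0, 0, 0], [0, 0, 0], [0, 0, 0], [0, 0, 0], [0, 0, 0], [0, 0, 0], [0, 0, 0]], "grip": [-0.1, -0.1, -0.1, -0.1, -0.1, -0.1, -0.1, -0.1, -0.1, -0.1]}}

```text
time: 25.2
ee_pos: [0.6121, -0.0004, 0.0248]
tcp_rot: [180.0, 0.0, 100.4]
wrist_force: [0.1, 0.8, 0.4]
opening: 0.0471
grasp_force: 0.0
```

```bash
python3 - <<'E'
from h import *
s=bot.camera("scene")
b=cv2.resize(s[165:245,265:365],(750,600),interpolation=2)
cv2.imwrite("pics/crop4.png",b); print(bot.get_obs()["ee_pos"])
E
```

```text
[ 6.12455591e-01 -3.94503868e-04  2.52342506e-02]
```

View pics/crop4.png

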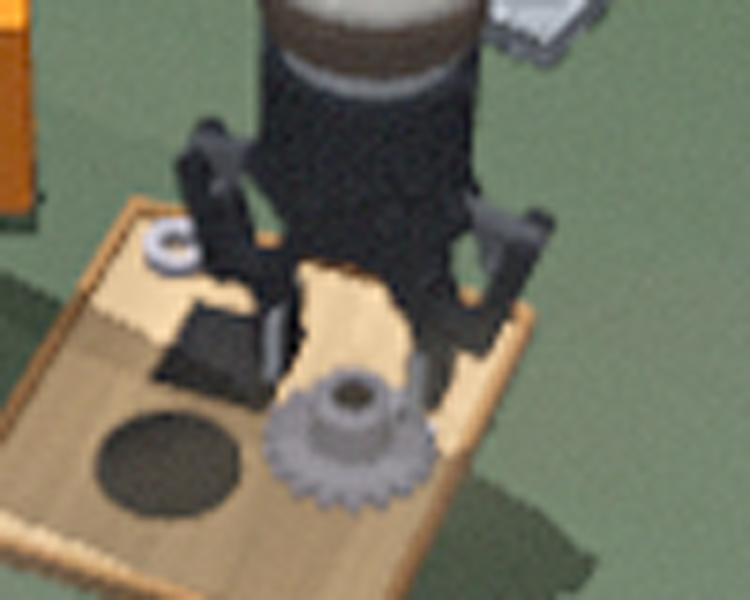

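The fingers straddle the hub correctly (hub top 352,390). Their tips, at (272,380) and (428,410), sit at about hub-top height, so I lower by feel.

Request:
{"method": "carry_out", "body": {"linear": [[0, 0, -0.15], [0, 0, -0.15], [0, 0, 0], [0, 0, 0]], "rotation": [[0, 0, 0], [0, 0, 0], [0, 0, 0], [0, 0, 0]], "grip": [-0.1, -0.1, -0.1, -0.1]}}

```text
time: 25.65
ee_pos: [0.6119, -0.0004, 0.0182]
tcp_rot: [-180.0, -0.0, 100.4]
wrist_force: [0.6, -0.7, 0.3]
opening: 0.0473
grasp_force: 0.0
```

Request:
{"method": "carry_out", "body": {"linear": [[0, 0, -0.1], [0, 0, -0.1], [0, 0, 0], [0, 0, 0]], "rotation": [[0, 0, 0], [0, 0, 0], [0, 0, 0], [0, 0, 0]], "grip": [-0.1, -0.1, -0.1, -0.1]}}

```text
time: 26.05
ee_pos: [0.6119, -0.0004, 0.0141]
tcp_rot: [-180.0, -0.0, 100.4]
wrist_force: [0.2, 0.0, 0.3]
opening: 0.0472
grasp_force: 0.0
```

The y reading has stayed at exactly -0.0004 since arrival, which is suspicious. I check the joints and cast the finger pixel at the expected height.

```bash
python3 - <<'E'
from h import *
for _ in range(1):
    o=bot.get_obs();print(o["q"],o["qd"],o["ee_pos"],o["tcp_rot"])
for z in (.014,.02,.03,.04):print(z,px2w("scene",[(311.7,217.7)],z),px2w("scene",[(265+272/7.5,165+380/7.5),(265+428/7.5,165+410/7.5)],z).tolist())
s=bot.camera("scene");b=cv2.resize(s[165:245,265:365],(750,600),interpolation=2)
cv2.imwrite("pics/crop5.png",b)
E
```

```text
[-3.66882529e-02  1.42768447e+01 -1.87454679e+00  7.38583792e+01
 -3.20050916e-04  7.95575537e+01] [ 0.07017384 -0.00272499  0.1319255   0.03391536  0.09903245  0.05835503] [ 6.11889164e-01 -3.93482293e-04  1.40826795e-02] [-1.79990333e+02 -1.45617342e-03  1.00405758e+02]
0.014 [[0.60507478 0.01895916]] [[0.5760026780077551, 0.009554722960050221], [0.633606580400361, 0.028404403556676616]]
0.02 [[0.60781219 0.0139094 ]] [[0.5789106703317404, 0.004560138269395386], [0.6361765720816089, 0.02329921517612532]]
0.03 [[0.61237453 0.00549312]] [[0.5837573242050493, -0.0037641695483627835], [0.6404598915503554, 0.014790567875206495]]
0.04 [[ 0.61693688 -0.00292316]] [[0.5886039780783581, -0.012088477366120842], [0.6447432110191019, 0.006281920574287669]]
```

View pics/crop5.png

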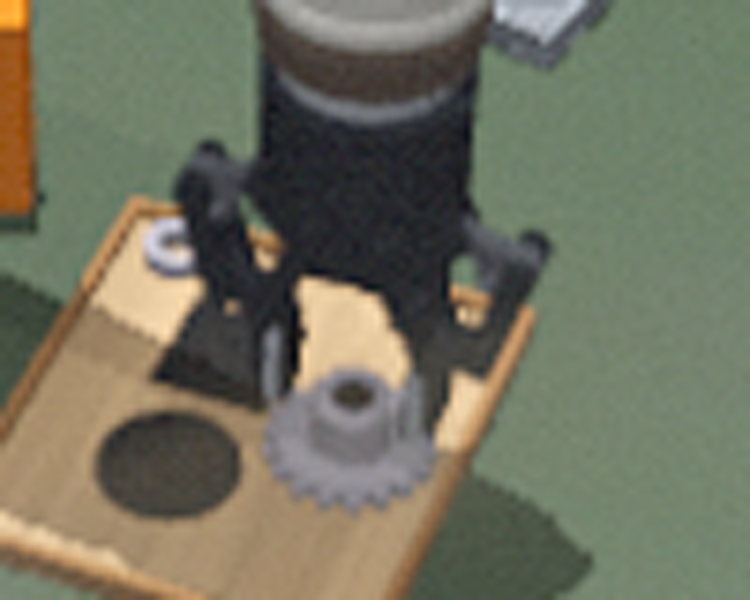

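Request:
{"method": "carry_out", "body": {"linear": [[0, 0, -0.1], [0, 0, -0.1], [0, 0, -0.1], [0, 0, 0], [0, 0, 0]], "rotation": [[0, 0, 0], [0, 0, 0], [0, 0, 0], [0, 0, 0], [0, 0, 0]], "grip": [-0.1, -0.1, -0.1, -0.1, -0.1]}}

```text
time: 26.6
ee_pos: [0.6119, -0.0004, 0.0081]
tcp_rot: [-180.0, -0.0, 100.4]
wrist_force: [-0.7, -0.6, 0.3]
opening: 0.0471
grasp_force: 0.0
```

Request:
{"method": "carry_out", "body": {"linear": [[0, 0, 0], [0, 0, 0], [0, 0, 0], [0, 0, 0], [0, 0, 0], [0, 0, 0]], "rotation": [[0, 0, 0], [0, 0, 0], [0, 0, 0], [0, 0, 0], [0, 0, 0], [0, 0, 0]], "grip": [0.1, 0.2, 0.3, 0.3, 0.3, 0.3]}}

```text
time: 27.2
ee_pos: [0.6121, -0.0004, 0.0085]
tcp_rot: [180.0, 0.0, 100.4]
wrist_force: [-0.8, 0.9, 5.0]
opening: 0.0302
grasp_force: 30.8
```

Request:
{"method": "carry_out", "body": {"linear": [[0, 0, 0], [0, 0, 0], [0, 0, 0], [0, 0, 0.3], [0, 0, 0.7], [0, 0, 1], [0, 0, 1], [0, 0, 1], [0, 0, 1], [0, 0, 1], [0, 0, 1], [0, 0, 0.5]], "rotation": [[0, 0, 0], [0, 0, 0], [0, 0, 0], [0, 0, 0], [0, 0, 0], [0, 0, 0], [0, 0, 0], [0, 0, 0], [0, 0, 0], [0, 0, 0], [0, 0, 0], [0, 0, 0]], "grip": [1, 1, 1, 1, 1, 1, 1, 1, 1, 1, 1, 1], "grip_force": 60}}

```text
time: 28.4
ee_pos: [0.6124, -0.0004, 0.1608]
tcp_rot: [179.9, 0.0, 100.4]
wrist_force: [0.1, 0.1, -2.1]
opening: 0.0293
grasp_force: 59.5
```

Request:
{"method": "carry_out", "body": {"linear": [[-0.41, -0.98, 0], [-0.41, -0.98, 0], [-0.41, -0.98, 0], [-0.41, -0.98, 0], [-0.41, -0.98, 0], [-0.41, -0.98, 0], [-0.41, -0.98, 0], [-0.41, -0.98, 0], [-0.41, -0.98, 0], [-0.41, -0.98, 0], [-0.41, -0.98, 0], [-0.41, -0.98, 0]], "rotation": [[0, 0, 0], [0, 0, 0], [0, 0, 0], [0, 0, 0], [0, 0, 0], [0, 0, 0], [0, 0, 0], [0, 0, 0], [0, 0, 0], [0, 0, 0], [0, 0, 0], [0, 0, 0]], "grip": [1, 1, 1, 1, 1, 1, 1, 1, 1, 1, 1, 1]}}

```text
time: 29.6
ee_pos: [0.5129, -0.2363, 0.1581]
tcp_rot: [-180.0, -0.0, 100.4]
wrist_force: [0.8, 0.1, -3.2]
opening: 0.0296
grasp_force: 59.7
```

Request:
{"method": "carry_out", "body": {"linear": [[-0.41, -0.98, 0], [-0.41, -0.98, 0], [-0.41, -0.98, 0], [-0.41, -0.98, 0], [0, 0, 0], [0, 0, 0], [0, 0, 0]], "rotation": [[0, 0, 0], [0, 0, 0], [0, 0, 0], [0, 0, 0], [0, 0, 0], [0, 0, 0], [0, 0, 0]], "grip": [1, 1, 1, 1, 1, 1, 1]}}

```text
time: 30.3
ee_pos: [0.4809, -0.3135, 0.1581]
tcp_rot: [-180.0, -0.0, 100.4]
wrist_force: [0.1, 1.4, -2.7]
opening: 0.0294
grasp_force: 59.7
```

```bash
python3 - <<'E'
from h import *
s=bot.camera("scene");b=cv2.resize(s[185:315,145:275],(600,600),interpolation=2)
cv2.imwrite("pics/crop6.png",b);print(w2px("scene",[[.482,-.314,.085]]))
s0=cv2.imread("pics/scene0.png");g=s0.min(2);w=np.zeros_like(g);w[235:290,175:230]=1
c=max(cv2.findContours((g>140).astype(np.uint8)*w,0,1)[0],key=cv2.contourArea)
p=np.float32(px2w("scene",c[:,0],.085)*1000);print(cv2.minEnclosingCircle(p),cv2.fitEllipse(c))
E
```

```text
[[199.95885758 260.09408904]]
((486.2846984863281, -315.80859375), 49.15418243408203) ((200.6002655029297, 261.6944885253906), (30.177148818969727, 37.06653594970703), 75.43328094482422)
```

View pics/crop6.png

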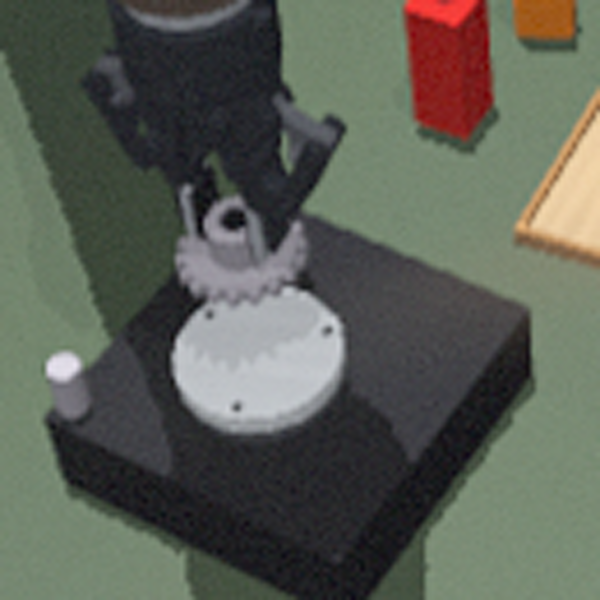

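Sprocket held flat above the rotary table (table centre at about crop 259,355). Now I lower it.

Request:
{"method": "carry_out", "body": {"linear": [[0.05, 0, -1], [0, 0, -1], [0, 0, -0.8], [0, 0, -0.4], [0, 0, -0.15], [0, 0, 0], [0, 0, 0]], "rotation": [[0, 0, 0], [0, 0, 0], [0, 0, 0], [0, 0, 0], [0, 0, 0], [0, 0, 0], [0, 0, 0]], "grip": [1, 1, 1, 1, 1, 1, 1]}}

```text
time: 31.05
ee_pos: [0.4822, -0.3141, 0.0922]
tcp_rot: [179.9, 0.1, 100.4]
wrist_force: [0.0, 0.0, -3.2]
opening: 0.0292
grasp_force: 59.7
```

Request:
{"method": "carry_out", "body": {"linear": [[0, 0, -0.1], [0, 0, 0], [0, 0, 0]], "rotation": [[0, 0, 0], [0, 0, 0], [0, 0, 0]], "grip": [1, 1, 1]}}

```text
time: 31.35
ee_pos: [0.4818, -0.314, 0.0894]
tcp_rot: [180.0, 0.0, 100.4]
wrist_force: [-0.7, 0.3, -2.5]
opening: 0.0292
grasp_force: 59.7
```

Request:
{"method": "carry_out", "body": {"linear": [[0, 0, -0.05], [0, 0, -0.05], [0, 0, -0.03], [0, 0, 0], [0, 0, 0]], "rotation": [[0, 0, 0], [0, 0, 0], [0, 0, 0], [0, 0, 0], [0, 0, 0]], "grip": [1, 1, 1, 1, 1]}}

```text
time: 31.85
ee_pos: [0.4818, -0.3141, 0.0877]
tcp_rot: [180.0, 0.0, 100.4]
wrist_force: [-2.6, 1.3, 5.7]
opening: 0.0294
grasp_force: 60.4
```

Request:
{"method": "carry_out", "body": {"linear": [[0, 0, 0], [0, 0, 0], [0, 0, 0], [0, 0, 0], [0, 0, 0], [0, 0, 0.4], [0, 0, 1], [0, 0, 1], [0, 0, 1], [0, 0, 1], [0, 0, 1], [0, 0, 1]], "rotation": [[0, 0, 0], [0, 0, 0], [0, 0, 0], [0, 0, 0], [0, 0, 0], [0, 0, 0], [0, 0, 0], [0, 0, 0], [0, 0, 0], [0, 0, 0], [0, 0, 0], [0, 0, 0]], "grip": [0.1, 0, -0.1, -0.15, -0.2, -0.2, -0.2, -0.2, -0.2, -0.2, -0.2, -0.2]}}

```text
time: 33.05
ee_pos: [0.4817, -0.3139, 0.2161]
tcp_rot: [180.0, 0.0, 100.4]
wrist_force: [0.3, -0.3, -0.1]
opening: 0.0511
grasp_force: 0.0
```

Request:
{"method": "carry_out", "body": {"linear": [[0.06, 1, 0], [0.06, 1, 0], [0.06, 1, 0], [0.06, 1, 0], [0.06, 1, 0], [0.06, 1, 0], [0.06, 1, 0], [0.06, 1, 0], [0.06, 1, 0], [0.06, 1, 0], [0.06, 1, 0], [0.06, 1, 0]], "rotation": [[0, 0, 0], [0, 0, 0], [0, 0, 0], [0, 0, 0], [0, 0, 0], [0, 0, 0], [0, 0, 0], [0, 0, 0], [0, 0, 0], [0, 0, 0], [0, 0, 0], [0, 0, 0]], "grip": [-0.2, -0.2, -0.2, -0.2, -0.2, -0.2, -0.2, -0.2, -0.2, -0.2, -0.2, -0.2]}}

```text
time: 34.25
ee_pos: [0.4961, -0.0732, 0.2153]
tcp_rot: [180.0, 0.0, 100.4]
wrist_force: [0.3, 0.0, 0.0]
opening: 0.0511
grasp_force: 0.0
```

```bash
python3 - <<'E'
from h import *
t=bot.camera("top");s=bot.camera("scene")
cv2.imwrite("pics/t7.png",t)
a=cv2.resize(t[170:270,335:450],(460,400),interpolation=2)
b=cv2.resize(t[175:275,85:170],(340,400),interpolation=2)
cv2.imwrite("pics/crop7.png",np.hstack([a,b]))
E
```

```text
(no output)
```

View pics/crop7.png

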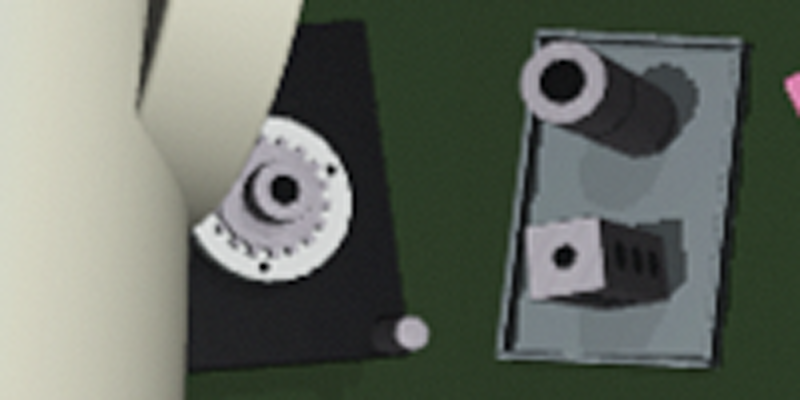

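Sprocket lies on the table with its hub at crop (286,190). The column top is at (563,82) and the block top at (565,257), both upright in the tray, and the pin is at (412,332).

```bash
python3 - <<'E'
from h import *
print(px2w("top",[(406.5,217.5)],.115),px2w("top",[(110.75,195.5)],.119),px2w("top",[(111.25,239.25)],.104),px2w("top",[(335+412/4,170+332/4)],.095))
E
```

```text
[[ 0.48010355 -0.31464598]] [[0.51840818 0.29681045]] [[0.42986311 0.29461112]] [[ 0.40834074 -0.38487635]]
```

Request:
{"method": "carry_out", "body": {"linear": [[0.066, 0.974, 0], [0.066, 0.974, 0], [0.066, 0.974, 0], [0.066, 0.974, 0], [0.066, 0.974, 0], [0.066, 0.974, 0], [0.066, 0.974, 0], [0.066, 0.974, 0], [0.066, 0.974, 0], [0.066, 0.974, 0], [0.066, 0.974, 0], [0.066, 0.974, 0]], "rotation": [[0, 0, 0], [0, 0, 0], [0, 0, 0], [0, 0, 0], [0, 0, 0], [0, 0, 0], [0, 0, 0], [0, 0, 0], [0, 0, 0], [0, 0, 0], [0, 0, 0], [0, 0, 0]], "grip": [-0.6, -0.6, -0.6, -0.6, -0.6, -0.6, -0.6, -0.6, -0.6, -0.6, -0.6, -0.6]}}

```text
time: 35.55
ee_pos: [0.5123, 0.1599, 0.2151]
tcp_rot: [180.0, 0.0, 100.4]
wrist_force: [0.0, -0.7, -0.5]
opening: 0.0684
grasp_force: 0.0
```

Request:
{"method": "carry_out", "body": {"linear": [[0.066, 0.974, 0], [0.066, 0.974, 0], [0.066, 0.974, 0], [0.066, 0.974, 0], [0.066, 0.974, 0], [0.066, 0.974, 0], [0.066, 0.974, 0], [0, 0, 0], [0, 0, 0]], "rotation": [[0, 0, 0], [0, 0, 0], [0, 0, 0], [0, 0, 0], [0, 0, 0], [0, 0, 0], [0, 0, 0], [0, 0, 0], [0, 0, 0]], "grip": [-0.6, -0.6, -0.6, -0.6, -0.6, -0.6, -0.6, -0.6, -0.6]}}

```text
time: 36.45
ee_pos: [0.5212, 0.2964, 0.2144]
tcp_rot: [-180.0, 0.0, 100.5]
wrist_force: [-0.2, 0.0, 0.1]
opening: 0.0682
grasp_force: 0.0
```

Request:
{"method": "carry_out", "body": {"linear": [[0, 0, -1], [0, 0, -1], [0, 0, -1], [0, 0, -1], [0, 0, -1], [0, 0, -1], [0, 0, -1], [0, 0, -0.05], [0, 0, 0]], "rotation": [[0, 0, 0], [0, 0, 0], [0, 0, 0], [0, 0, 0], [0, 0, 0], [0, 0, 0], [0, 0, 0], [0, 0, 0], [0, 0, 0]], "grip": [-0.6, -0.6, -0.6, -0.6, -0.6, -0.6, -0.6, -0.6, -0.6]}}

```text
time: 37.35
ee_pos: [0.5212, 0.2955, 0.074]
tcp_rot: [-180.0, 0.0, 100.4]
wrist_force: [0.1, 0.0, 0.8]
opening: 0.0684
grasp_force: 0.0
```

Request:
{"method": "carry_out", "body": {"linear": [[0, 0, 0], [0, 0, 0], [0, 0, 0], [0, 0, 0], [0, 0, 0], [0, 0, 0], [0, 0, 0], [0, 0, 0], [0, 0, 0]], "rotation": [[0, 0, 0], [0, 0, 0], [0, 0, 0], [0, 0, 0], [0, 0, 0], [0, 0, 0], [0, 0, 0], [0, 0, 0], [0, 0, 0]], "grip": [1, 1, 1, 1, 1, 1, 1, 1, 1], "grip_force": 60}}

```text
time: 38.25
ee_pos: [0.5216, 0.2964, 0.0754]
tcp_rot: [179.9, -0.0, 100.4]
wrist_force: [-2.6, -1.4, 5.9]
opening: 0.0426
grasp_force: 60.9
```

Request:
{"method": "carry_out", "body": {"linear": [[0, 0, 0.5], [0, 0, 1], [0, 0, 1], [0, 0, 1], [0, 0, 1], [0, 0, 1], [0, 0, 1], [0, 0, 0.5], [0, 0, 0], [0, 0, 0]], "rotation": [[0, 0, 0], [0, 0, 0], [0, 0, 0], [0, 0, 0], [0, 0, 0], [0, 0, 0], [0, 0, 0], [0, 0, 0], [0, 0, 0], [0, 0, 0]], "grip": [1, 1, 1, 1, 1, 1, 1, 1, 1, 1]}}

```text
time: 39.25
ee_pos: [0.5211, 0.2961, 0.2127]
tcp_rot: [-179.9, 0.0, 100.4]
wrist_force: [0.4, 0.6, -7.2]
opening: 0.0422
grasp_force: 62.5
```

Request:
{"method": "carry_out", "body": {"linear": [[0.116, -0.997, 0], [0.116, -0.997, 0], [0.116, -0.997, 0], [0.116, -0.997, 0], [0.116, -0.997, 0], [0.116, -0.997, 0], [0.116, -0.997, 0], [0.116, -0.997, 0], [0.116, -0.997, 0], [0.116, -0.997, 0], [0.116, -0.997, 0], [0.116, -0.997, 0]], "rotation": [[0, 0, 0], [0, 0, 0], [0, 0, 0], [0, 0, 0], [0, 0, 0], [0, 0, 0], [0, 0, 0], [0, 0, 0], [0, 0, 0], [0, 0, 0], [0, 0, 0], [0, 0, 0]], "grip": [1, 1, 1, 1, 1, 1, 1, 1, 1, 1, 1, 1]}}

```text
time: 40.45
ee_pos: [0.5486, 0.056, 0.2121]
tcp_rot: [-179.9, -0.0, 100.4]
wrist_force: [0.1, 0.5, -6.0]
opening: 0.0425
grasp_force: 62.5
```

Request:
{"method": "carry_out", "body": {"linear": [[0.116, -0.997, 0], [0.116, -0.997, 0], [0.116, -0.997, 0], [0.116, -0.997, 0], [0.116, -0.997, 0], [0, 0, 0], [0, 0, 0]], "rotation": [[0, 0, 0], [0, 0, 0], [0, 0, 0], [0, 0, 0], [0, 0, 0], [0, 0, 0], [0, 0, 0]], "grip": [1, 1, 1, 1, 1, 1, 1]}}

```text
time: 41.15
ee_pos: [0.5602, -0.043, 0.2124]
tcp_rot: [-179.9, -0.0, 100.4]
wrist_force: [0.6, 0.6, -6.0]
opening: 0.0422
grasp_force: 62.5
```

Request:
{"method": "carry_out", "body": {"linear": [[0, 0, -1], [0, 0, -1], [0, 0, -1], [0, 0, -1], [0, 0, -1], [0, 0, -0.8], [0, 0, -0.5], [0, 0, -0.2], [0, 0, 0], [0, 0, 0]], "rotation": [[0, 0, 0], [0, 0, 0], [0, 0, 0], [0, 0, 0], [0, 0, 0], [0, 0, 0], [0, 0, 0], [0, 0, 0], [0, 0, 0], [0, 0, 0]], "grip": [1, 1, 1, 1, 1, 1, 1, 1, 1, 1]}}

```text
time: 42.15
ee_pos: [0.5611, -0.0427, 0.0844]
tcp_rot: [179.9, 0.0, 100.4]
wrist_force: [0.0, 0.2, -6.2]
opening: 0.0422
grasp_force: 62.4
```

Request:
{"method": "carry_out", "body": {"linear": [[0, 0, -0.15], [0, 0, -0.05], [0, 0, 0], [0, 0, 0]], "rotation": [[0, 0, 0], [0, 0, 0], [0, 0, 0], [0, 0, 0]], "grip": [1, 1, 1, 1]}}

```text
time: 42.55
ee_pos: [0.5607, -0.0429, 0.0797]
tcp_rot: [180.0, -0.0, 100.4]
wrist_force: [-0.1, 0.1, -6.0]
opening: 0.0423
grasp_force: 62.5
```

Request:
{"method": "carry_out", "body": {"linear": [[0, 0, -0.05], [0, 0, -0.05], [0, 0, 0]], "rotation": [[0, 0, 0], [0, 0, 0], [0, 0, 0]], "grip": [1, 1, 1]}}

```text
time: 42.85
ee_pos: [0.5609, -0.043, 0.0794]
tcp_rot: [179.9, 0.0, 100.4]
wrist_force: [-5.7, 0.2, 6.8]
opening: 0.0425
grasp_force: 64.3
```

Request:
{"method": "carry_out", "body": {"linear": [[0, 0, 0], [0, 0, 0], [0, 0, 0], [0, 0, 0], [0, 0, 0.3], [0, 0, 1], [0, 0, 1], [0, 0, 1], [0, 0, 1], [0, 0, 1], [0, 0, 1], [0, 0, 0.5]], "rotation": [[0, 0, 0], [0, 0, 0], [0, 0, 0], [0, 0, 0], [0, 0, 0], [0, 0, 0], [0, 0, 0], [0, 0, 0], [0, 0, 0], [0, 0, 0], [0, 0, 0], [0, 0, 0]], "grip": [-0.5, -0.5, -0.5, -0.5, -0.5, -0.5, -0.5, -0.5, -0.5, -0.5, -0.5, -0.5]}}

```text
time: 44.05
ee_pos: [0.5611, -0.0429, 0.2158]
tcp_rot: [179.9, 0.0, 100.4]
wrist_force: [0.2, 0.5, -0.0]
opening: 0.0635
grasp_force: 0.0
```

Request:
{"method": "carry_out", "body": {"linear": [[-0.382, 0.997, 0], [-0.382, 0.997, 0], [-0.382, 0.997, 0], [-0.382, 0.997, 0], [-0.382, 0.997, 0], [-0.382, 0.997, 0], [-0.382, 0.997, 0], [-0.382, 0.997, 0], [-0.382, 0.997, 0], [-0.382, 0.997, 0], [-0.382, 0.997, 0], [-0.382, 0.997, 0]], "rotation": [[0, 0, 0], [0, 0, 0], [0, 0, 0], [0, 0, 0], [0, 0, 0], [0, 0, 0], [0, 0, 0], [0, 0, 0], [0, 0, 0], [0, 0, 0], [0, 0, 0], [0, 0, 0]], "grip": [-0.6, -0.6, -0.6, -0.6, -0.6, -0.6, -0.6, -0.6, -0.6, -0.6, -0.6, -0.6]}}

```text
time: 45.25
ee_pos: [0.4685, 0.1972, 0.2134]
tcp_rot: [-180.0, 0.0, 100.4]
wrist_force: [0.2, -0.6, -0.2]
opening: 0.0676
grasp_force: 0.0
```

Request:
{"method": "carry_out", "body": {"linear": [[-0.382, 0.997, 0], [-0.382, 0.997, 0], [-0.382, 0.997, 0], [-0.382, 0.997, 0], [-0.382, 0.997, 0], [0, 0, 0], [0, 0, 0]], "rotation": [[0, 0, 0], [0, 0, 0], [0, 0, 0], [0, 0, 0], [0, 0, 0], [0, 0, 0], [0, 0, 0]], "grip": [-0.6, -0.6, -0.6, -0.6, -0.6, -0.6, -0.6]}}

```text
time: 45.95
ee_pos: [0.4306, 0.2961, 0.2134]
tcp_rot: [-180.0, 0.0, 100.5]
wrist_force: [1.0, -0.3, 0.3]
opening: 0.0682
grasp_force: 0.0
```

Request:
{"method": "carry_out", "body": {"linear": [[0.03, 0, -1], [0, 0, -1], [0, 0, -1], [0, 0, -1], [0, 0, -1], [0, 0, -1], [0, 0, -1], [0, 0, -0.25], [0, 0, 0]], "rotation": [[0, 0, 0], [0, 0, 0], [0, 0, 0], [0, 0, 0], [0, 0, 0], [0, 0, 0], [0, 0, 0], [0, 0, 0], [0, 0, 0]], "grip": [-0.6, -0.6, -0.6, -0.6, -0.6, -0.6, -0.6, -0.6, -0.6]}}

```text
time: 46.85
ee_pos: [0.4313, 0.2953, 0.0682]
tcp_rot: [-179.9, 0.0, 100.4]
wrist_force: [0.1, -0.2, -0.4]
opening: 0.0685
grasp_force: 0.0
```

Request:
{"method": "carry_out", "body": {"linear": [[0, 0, 0], [0, 0, 0], [0, 0, 0], [0, 0, 0], [0, 0, 0], [0, 0, 0], [0, 0, 0], [0, 0, 0], [0, 0, 0]], "rotation": [[0, 0, 0], [0, 0, 0], [0, 0, 0], [0, 0, 0], [0, 0, 0], [0, 0, 0], [0, 0, 0], [0, 0, 0], [0, 0, 0]], "grip": [1, 1, 1, 1, 1, 1, 1, 1, 1], "grip_force": 60}}

```text
time: 47.75
ee_pos: [0.4318, 0.2964, 0.0701]
tcp_rot: [179.9, -0.0, 100.4]
wrist_force: [-1.7, -0.6, 5.3]
opening: 0.0365
grasp_force: 60.6
```

Request:
{"method": "carry_out", "body": {"linear": [[0, 0, 0.5], [0, 0, 1], [0, 0, 1], [0, 0, 1], [0, 0, 1], [0, 0, 1], [0, 0, 1], [0, 0, 0.5], [0, 0, 0], [0, 0, 0]], "rotation": [[0, 0, 0], [0, 0, 0], [0, 0, 0], [0, 0, 0], [0, 0, 0], [0, 0, 0], [0, 0, 0], [0, 0, 0], [0, 0, 0], [0, 0, 0]], "grip": [1, 1, 1, 1, 1, 1, 1, 1, 1, 1]}}

```text
time: 48.75
ee_pos: [0.4313, 0.2961, 0.2079]
tcp_rot: [-180.0, 0.0, 100.4]
wrist_force: [-0.3, -0.1, -4.8]
opening: 0.0365
grasp_force: 61.3
```

Request:
{"method": "carry_out", "body": {"linear": [[0.417, -0.988, 0], [0.417, -0.988, 0], [0.417, -0.988, 0], [0.417, -0.988, 0], [0.417, -0.988, 0], [0.417, -0.988, 0], [0.417, -0.988, 0], [0.417, -0.988, 0], [0.417, -0.988, 0], [0.417, -0.988, 0], [0.417, -0.988, 0], [0.417, -0.988, 0]], "rotation": [[0, 0, 0], [0, 0, 0], [0, 0, 0], [0, 0, 0], [0, 0, 0], [0, 0, 0], [0, 0, 0], [0, 0, 0], [0, 0, 0], [0, 0, 0], [0, 0, 0], [0, 0, 0]], "grip": [1, 1, 1, 1, 1, 1, 1, 1, 1, 1, 1, 1]}}

```text
time: 49.95
ee_pos: [0.5312, 0.0581, 0.2071]
tcp_rot: [-179.9, -0.0, 100.4]
wrist_force: [0.5, 0.8, -4.0]
opening: 0.0369
grasp_force: 61.3
```

Request:
{"method": "carry_out", "body": {"linear": [[0.417, -0.988, 0], [0.417, -0.988, 0], [0, 0, 0], [0, 0, 0], [0, 0, 0]], "rotation": [[0, 0, 0], [0, 0, 0], [0, 0, 0], [0, 0, 0], [0, 0, 0]], "grip": [1, 1, 1, 1, 1]}}

```text
time: 50.45
ee_pos: [0.5477, 0.02, 0.2079]
tcp_rot: [-179.9, -0.0, 100.4]
wrist_force: [-0.1, 0.0, -3.8]
opening: 0.0365
grasp_force: 61.3
```

Request:
{"method": "carry_out", "body": {"linear": [[0, 0, -1], [0, 0, -1], [0, 0, -1], [0, 0, -1], [0, 0, -1], [0, 0, -0.8], [0, 0, -0.5], [0, 0, -0.2], [0, 0, 0], [0, 0, 0]], "rotation": [[0, 0, 0], [0, 0, 0], [0, 0, 0], [0, 0, 0], [0, 0, 0], [0, 0, 0], [0, 0, 0], [0, 0, 0], [0, 0, 0], [0, 0, 0]], "grip": [1, 1, 1, 1, 1, 1, 1, 1, 1, 1]}}

```text
time: 51.45
ee_pos: [0.5485, 0.0197, 0.0794]
tcp_rot: [179.9, 0.0, 100.4]
wrist_force: [-0.0, 0.1, -4.5]
opening: 0.0366
grasp_force: 61.2
```

Expected contact at about 0.0745.

Request:
{"method": "carry_out", "body": {"linear": [[0, 0, -0.15], [0, 0, -0.05], [0, 0, 0], [0, 0, 0]], "rotation": [[0, 0, 0], [0, 0, 0], [0, 0, 0], [0, 0, 0]], "grip": [1, 1, 1, 1]}}

```text
time: 51.85
ee_pos: [0.5482, 0.0195, 0.0747]
tcp_rot: [180.0, 0.0, 100.4]
wrist_force: [-0.2, 0.3, -4.7]
opening: 0.0366
grasp_force: 61.3
```

Request:
{"method": "carry_out", "body": {"linear": [[0, 0, -0.05], [0, 0, 0], [0, 0, 0]], "rotation": [[0, 0, 0], [0, 0, 0], [0, 0, 0]], "grip": [1, 1, 1]}}

```text
time: 52.15
ee_pos: [0.5483, 0.0195, 0.0741]
tcp_rot: [180.0, 0.0, 100.4]
wrist_force: [-1.8, -0.6, 1.8]
opening: 0.0368
grasp_force: 62.1
```

Contact. I release, lift and clear the view.

Request:
{"method": "carry_out", "body": {"linear": [[0, 0, -0.03], [0, 0, 0], [0, 0, 0], [0, 0, 0], [0, 0, 0.3], [0, 0, 1], [0, 0, 1], [0, 0, 1], [0, 0, 1], [0, 0, 1], [0, 0, 1], [0, 0, 0.7]], "rotation": [[0, 0, 0], [0, 0, 0], [0, 0, 0], [0, 0, 0], [0, 0, 0], [0, 0, 0], [0, 0, 0], [0, 0, 0], [0, 0, 0], [0, 0, 0], [0, 0, 0], [0, 0, 0]], "grip": [1, -0.5, -0.5, -0.5, -0.5, -0.5, -0.5, -0.5, -0.5, -0.5, -0.5, -0.5]}}

```text
time: 53.35
ee_pos: [0.5484, 0.0195, 0.2149]
tcp_rot: [179.9, 0.0, 100.4]
wrist_force: [-0.0, 0.7, 1.0]
opening: 0.0645
grasp_force: 0.0
```

Request:
{"method": "carry_out", "body": {"linear": [[-0.4, 1, 0], [-0.4, 1, 0], [-0.4, 1, 0], [-0.4, 1, 0], [-0.4, 1, 0], [-0.4, 1, 0], [-0.4, 1, 0], [-0.4, 1, 0], [-0.4, 1, 0], [-0.4, 1, 0], [-0.4, 1, 0], [-0.4, 1, 0]], "rotation": [[0, 0, 0], [0, 0, 0], [0, 0, 0], [0, 0, 0], [0, 0, 0], [0, 0, 0], [0, 0, 0], [0, 0, 0], [0, 0, 0], [0, 0, 0], [0, 0, 0], [0, 0, 0]], "grip": [-0.5, -0.5, -0.5, -0.5, -0.5, -0.5, -0.5, -0.5, -0.5, -0.5, -0.5, -0.5]}}

```text
time: 54.55
ee_pos: [0.4518, 0.2603, 0.2135]
tcp_rot: [180.0, -0.0, 100.4]
wrist_force: [0.1, 0.4, 0.0]
opening: 0.0641
grasp_force: 0.0
```

```bash
python3 - <<'E'
from h import *
t=bot.camera("top");s=bot.camera("scene")
a=cv2.resize(t[140:235,210:315],(400,362),interpolation=2)
b=cv2.resize(s[175:255,255:340],(400,376),interpolation=2)
o=np.zeros((376,800,3),np.uint8);o[:362,:400]=a;o[:,400:]=b
cv2.imwrite("pics/crop8.png",o)
t0=cv2.imread("pics/top0.png")
for im in(t0,t):
  h=cv2.cvtColor(im,cv2.COLOR_BGR2HSV);m=((h[...,1]<40)&(h[...,2]>150)).astype(np.uint8)
  for (x0,x1,y0,y1),z in (((236,258,176,196),.108),((265,289,166,190),.123)):
    w=np.zeros_like(m);w[y0:y1,x0:x1]=m[y0:y1,x0:x1];print(rect("top",w,z))
E
```

```text
((547.5296630859375, 16.47777557373047), (38.395381927490234, 43.377159118652344), 10.405264854431152)
((561.1842651367188, -41.17538833618164), (47.09831237792969, 43.767662048339844), 0.7928744554519653)
((546.8917236328125, 18.943445205688477), (38.83024597167969, 38.61997985839844), 10.232375144958496)
((558.446044921875, -41.62229537963867), (41.692588806152344, 43.36955261230469), 46.234066009521484)
```

View pics/crop8.png

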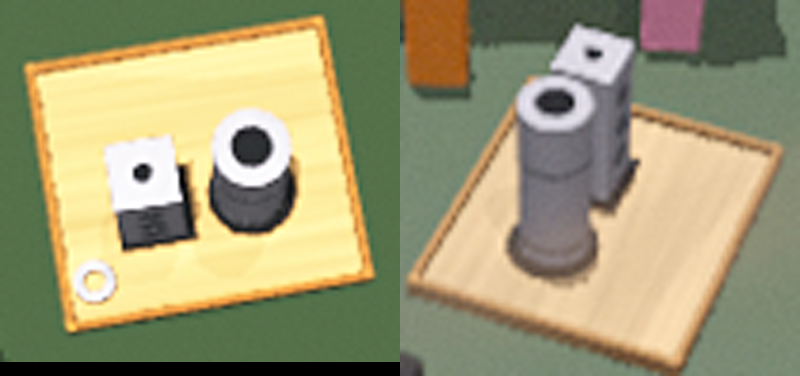

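Both gauges are back upright at their starting pixels: block hole at crop (142,171), column hole at (251,146), spacer unmoved at (96,281). The measured centres are within about 2 mm of the pads, and the block's yaw is 10.2° against the pad's 11°. I hand in.

```bash
python3 -c "
from workcell import bot
print(bot.job_done())"
```

```text
the job is handed in; nothing more can be done
None
```

I handed the job in at about 55 s: the sprocket lies flat and hub up, about 2 mm from the rotary table's centre, both gauges stand upright within about 2 mm of their pad centres by the last pictures, and the spacer and pin are where they were; the hand-in gave no verdict.

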